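Clamp the tube rack on the laboratory shaker

TASK

Secure the tube rack on the shaker: loosen the wing knob on the sliding clamp until the clamp slides freely, slide the clamp so that its jaw pushes the rack squarely against the fixed fence, and keep pressing firmly but not hard while you tighten the knob fully again, so that the rack stays squeezed between jaw and fence without play. The jaw must be pressing the rack against the fence before you start tightening; leave everything else on the bench and on the shaker where it stands.

Things in the scene. Friction and masses are not known exactly. Their poses are not given: they have to be found in the camera images.
- shaker: Bench shaker, white housing with a flat aluminium platform 320 x 370 mm (local x by y) whose top is 105 mm above the bench. Origin on the bench under its centre. The clamp slides along local y, in a dark slot along the middle of the platform; local +y points to the fence. Fixed to the bench.
- fence: Fixed aluminium fence across the +y end of the platform, 260 mm long (x), 20 mm thick, 45 mm high. Origin on the platform at the middle of its flat face towards the rack; its y axis points away from the rack, so a rack fully home lies with its centre at y = -40 mm in this frame and the clamp's pad face at -80 mm or, pad pressed in, up to 3 mm nearer.
- carriage: Sliding clamp: jaw 160 mm wide (x), 50 high, 24 thick over its sprung rubber pad (8 N per mm, 3 mm travel); behind it (-y) a foot 100 wide, 15 high, to 130 mm behind the face, the wing knob on it 70 mm behind the face. Origin on the platform at mid pad face, axes as the shaker's. Slides along y only, up to 190 mm: 1 N of friction when loose, holds over 25 N when tight.
- clamp_knob (a joint): Angle (rad) of the wing knob: 0 is fully tight (hard stop), grows anticlockwise seen from above to 1.9. The clamp drags until about 1.0 and is free above that. It starts tight (0 to 0.15). It stays where it is left; turning takes 0.13 N m when free, rising to 0.25 N m when tight.
- knob_grip (a point): Grip point on the knob's vertical axis, 179 mm above the bench, 18 mm above the wing's underside and 12 mm below its top. The black wing is a bar 70 mm long along this point's y axis, 16 mm thick along its x axis and 30 mm high. At angle 0 the wing points along the shaker's y. A boss of 44 mm diameter ends 15 mm below the wing.
- rack: White rack with eight capped tubes, all one piece, 160 mm (x) by 80 mm (y), 60 mm high, 97 mm over the caps, 0.4 to 0.85 kg. Origin at the centre of its underside, which stands loose on the platform between jaw and fence, at first askew and clear of both. It slides with 2 to 6 N.
- vial_a: Small white vial, 26 mm diameter, 55 mm high, loose on the platform beside the clamp, on the -x side. Origin at the centre of its underside. Leave alone.
- vial_b: Like vial_a, on the +x side of the platform. Leave alone.
- tip_box: Box of pipette tips 85 x 120 x 90 mm on the bench. Origin under its centre. Leave alone.
- bottle_a: White bottle, 72 mm diameter, 130 mm high, on the bench. Leave alone.
- bottle_b: Amber bottle, 84 mm diameter, 160 mm high, on the bench. Leave alone.

How it is judged:
By the outcome, as a careful person would: the job done as asked, in the order asked, and still so for the second after the job is handed in, with the robot touching nothing.
It also fails if it takes over 64 s, if anything falls off the work surface, if the arm or the gripper's body presses on something with over 40 N, if the wrist force passes 120 N, or if a joint passes its speed limit or range.

ROBOT

A 7-joint arm with a two-finger parallel gripper is mounted at the origin on the work surface. World frame = base frame: x ahead of the robot, y to its left, z up, the work surface at z = 0. Lengths are in m, angles in rad, forces in N, time in s.
With the tool pointing down it reaches from about 0.4 to 0.85 m from the base axis. Payload 10.4 kg.
Tool frame: the origin (TCP) lies midway between the tips of the shut fingers; the grasp point (between the pads) lies 19 mm behind it; z points along the fingers, x is the direction in which the jaws open and shut, and the axes are right-handed (so a half turn about z gives the same grasp; the last joint's range is limited). The gripper opens to 85 mm and grips with 20 to 120 N. Pads are 22 mm wide; open, the fingers measure 114 mm over their backs; the gripper's body (76 mm by 85 mm) begins 54 mm behind the grasp point. The pads swing forward as they close: fully open they stand 13 mm farther back than shut.
Start: joints at [-1.16, 0.332, -0.065, 1.46, 0.022, 1.35, -0.088], TCP at [0.263, 0.567, 0.231] pointing down, gripper open.
Joint ranges: [-2.6, 2.6], [-0.5, 2.12], [-1.47, 1.34], [0.16, 2.42], [-1.27, 4.41], [0.06, 2.06], [-2.6, 2.6]. Speed limits (rad/s): [2.22, 2.22, 2.79, 2.79, 3.14, 3.14, 3.14].

INTERFACE

Orientations are given as a unit quaternion [x, y, z, w].
In Python, from workcell import manip, cams gives the robot as it stands.
- The arm moves only by the tool move_arm, never from a script. Its argument "moves" is a list of rows, each a list of 7 numbers: the turn, a rotation vector about the tool's x, y, z in degrees, then the shift along the tool's x, y, z in m, then the finger opening in m, from 0 to 0.0854. A call has 1 to 10 rows; each row is the pose to reach, as a shift and turn from the pose commanded when the call began, along the tool's axes at that moment; what a row does not reach only later rows make up. A row lasts 1/10 s, in which the tool goes at most 50 mm and 8.59 degrees, less where a joint would pass 70% of its speed; a pose out of reach is approached as far as the arm can. A call with a gripper value outside its range is refused whole. The fingers move at their own pace and stop on an object; "grip_force" is the grip in N (left out, the last holds). Time passes only in rows, so rows that repeat a pose let the fingers close. It gives the time, the measured TCP pose, the force and the opening at its end, in the units of the state.
- manip.get_obs(): the state, without advancing time (a new reading comes with each control period).
- cams.camera(name): name is "scene" or "top" or "wrist"; returns the picture (384x512x3 uint8, red, green, blue); there is no depth.
- cams.camera_params(name): a dict with "fx", "fy", "cx", "cy" (pixels), "xyz" and "rotation" of the camera in the world. Camera axes: x right, y up, looking along -z (the intrinsics and any distortion apply to the point x, -y, -z); pixel columns grow to the right and rows downward; lengths in m; the calibration is good to about 2 mm. A picture is of the moment at which its call begins: read the wrist's pose just before it. camera_params takes no time and is no camera call; for the wrist camera it gives the pose at the moment of the call.
- manip.hand_in(): hands the job in, once; it reports no verdict.
The state is a dict: "clock": time; "joint_pos": joint angles; "joint_velocities": joint speeds; "tau": joint torques, N m; "position": TCP position; "ee_rot": TCP orientation; "ft_force": force on the tool from outside, world axes, zero at the start; "torque": the same for the moment, N m; "grip_width": opening from 0.0 (shut) to 1.0 (fully open).
Only numpy, scipy, OpenCV 4.12 (cv2) and the standard library are available. Lean on these libraries where they do the work, as an engineer would, in place of code of your own. Each camera call takes 0.05 s, during which the arm holds its last target. There are 200 camera calls.

## Working session

There is one attempt and no reset: what is moved stays moved. The work goes in short steps, Python scripts to look and compute and a tool call to move; the robot and the scene stay as the last step left them, time stands still between calls to the robot, and variables do not carry over. Pictures are saved under pics/ and viewed, about 8 in all and at most 12, crops included, and the job is handed in when it is done.

Besides the shell and the picture viewer there is one more tool, called after ">>>" as a command line: name --pt "numbers of a row" for each row, then --argument value for the rest. move_arm: Moves the arm, as the interface text tells. Its arguments: {"type":"object","properties":{"moves":{"type":"array","items":{"type":"array","items":{"type":"number"}}},"grip_force":{"type":"number"}},"required":["moves"]}

```bash
ls; mkdir -p pics; python3 - <<'E'
from workcell import manip,cams
import cv2
o=manip.get_obs();print({k:(v if not hasattr(v,'round') else v) for k,v in o.items()})
for n in ["scene","top"]:
    p=cams.camera_params(n);print(n,p)
    cv2.imwrite(f"pics/{n}0.png",cams.camera(n)[:,:,::-1])
E
```

```text
pics
{'clock': 0.0, 'joint_pos': array([-1.15960768,  0.3328726 , -0.06471774,  1.46093911,  0.02160389,
        1.3499135 , -0.08848843]), 'joint_velocities': array([ 1.16222534e-03, -3.67873201e-04,  8.82786567e-04, -1.04751502e-03,
       -1.08943625e-03, -7.73412287e-05, -1.02493509e-03]), 'tau': array([-1.48544688e-03, -6.25440788e+01,  4.84745682e-02, -3.91605663e+01,
        1.61324884e-02,  9.81865218e-03, -4.07818982e-05]), 'position': array([0.2625319 , 0.56676918, 0.23051659]), 'ee_rot': array([ 8.42693696e-01,  5.38392811e-01, -5.87168338e-04,  4.13869319e-04]), 'ft_force': array([ 0.15196062,  0.08685743, -0.10978543]), 'torque': array([-0.03551519, -0.00179499, -0.0212934 ]), 'grip_width': 0.998002059145138}
scene {'fx': 416.716480523081, 'fy': 416.716480523081, 'cx': 262.19111811742886, 'cy': 196.92694051352046, 'xyz': array([ 1.23539385, -0.53878889,  1.02743741]), 'rotation': array([0.34706841, 0.15002086, 0.37418388, 0.84677251])}
top {'fx': 446.7670986844438, 'fy': 446.7670986844438, 'cx': 247.70333196718636, 'cy': 189.75720294368776, 'xyz': array([0.38149025, 0.06004177, 1.55528606]), 'rotation': array([ 0.04356269, -0.05461313, -0.7022764 ,  0.70846846])}
```

View pics/top0.png

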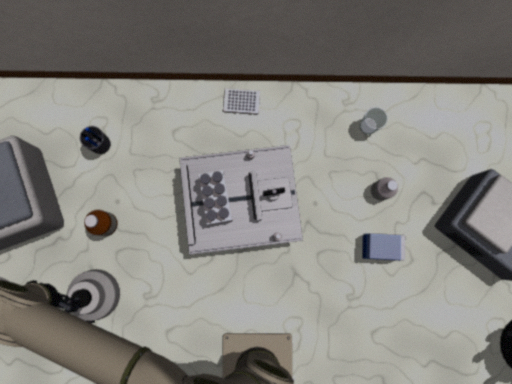

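View pics/scene0.png

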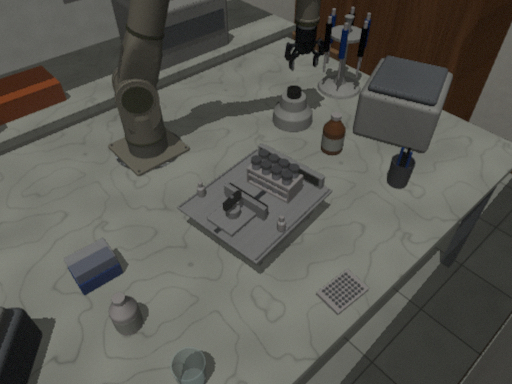

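Top view: shaker around px (240,200), fence on the left (world +y), rack at (212,197), black wing at about (273,192), vials at (250,155) and (277,237). Next I enlarge this region and write the ray helper.

```bash
cat > h.py <<'E'
from workcell import manip,cams
import cv2,numpy as np
from scipy.spatial.transform import Rotation as R
def onplane(p,uv,z):
    uv=np.atleast_2d(uv).astype(float)
    d=np.c_[(uv[:,0]-p['cx'])/p['fx'],-(uv[:,1]-p['cy'])/p['fy'],-np.ones(len(uv))]
    d=R.from_quat(p['rotation']).apply(d); o=np.array(p['xyz'])
    return o+d*((z-o[2])/d[:,2])[:,None]
def proj(p,X):
    c=R.from_quat(p['rotation']).inv().apply(np.atleast_2d(X)-p['xyz'])
    return np.c_[p['cx']+p['fx']*c[:,0]/-c[:,2],p['cy']-p['fy']*c[:,1]/-c[:,2]]
E
python3 - <<'E'
from h import *
im=cv2.imread('pics/top0.png')
c=cv2.resize(im[140:260,170:310],None,fx=5,fy=5,interpolation=cv2.INTER_CUBIC)
cv2.imwrite('pics/topc.png',c)
p=cams.camera_params('top')
g=im.max(axis=2)
m=(g<50).astype(np.uint8);m[:175]=0;m[205:]=0;m[:,:258]=0;m[:,290:]=0
n,l,s,ce=cv2.connectedComponentsWithStats(m)
for i in range(1,n):
    if s[i,4]>8:
        ys,xs=np.where(l==i);print(s[i],ce[i],onplane(p,ce[i],.185),cv2.minAreaRect(np.c_[xs,ys].astype(np.float32)))
E
```

```text
[264 189  20   7  71] [273.01408451 192.08450704] [[ 0.56673948 -0.03916352  0.185     ]] ((273.49200439453125, 191.9560089111328), (4.56157922744751, 19.766841888427734), 79.69515228271484)
```

View pics/topc.png

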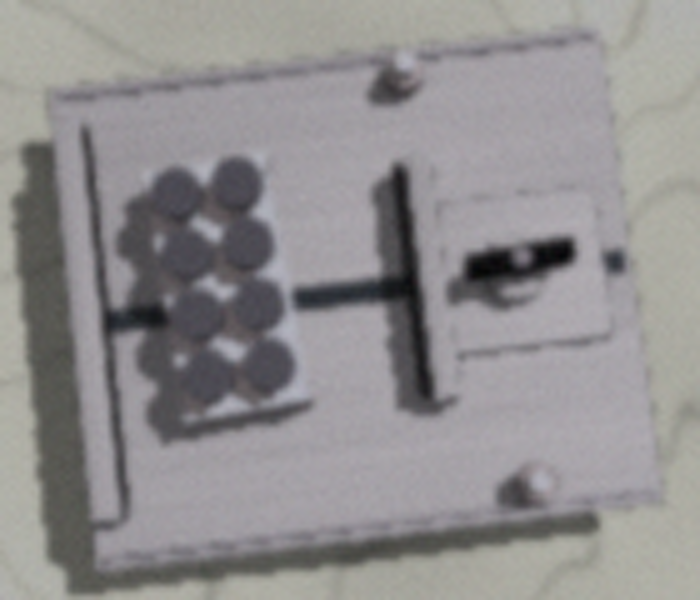

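```bash
python3 - <<'E'
from h import *
p=cams.camera_params('top')
f=lambda uv,z: onplane(p,np.array([[170+(u+.5)/5-.5,140+(v+.5)/5-.5] for u,v in uv]),z)
c=f([(48,92),(598,30),(660,500),(100,568)],.105);print(c.round(4))
print('len',[np.linalg.norm(c[i]-c[(i+1)%4]).round(4) for i in range(4)],'ctr',c.mean(0).round(4))
a=lambda d:np.degrees(np.arctan2(d[1],d[0])).round(2)
print('local y dir ang',a(c[0]-c[1]),a(c[3]-c[2]),' x ang',a(c[0]-c[3])  ,a(c[1]-c[2]))
k=f([(523,257)],.191);print('wing',k.round(4))
w=f([(470,268),(575,246)],.191);print('wing ends',w.round(4),a(w[0]-w[1]),np.linalg.norm(w[0]-w[1]))
j=f([(410,160),(440,403)],.155);print('jaw',j.round(4),np.linalg.norm(j[0]-j[1]),a(j[0]-j[1]))
fe=f([(85,128),(124,515)],.15);print('fence',fe.round(4),np.linalg.norm(fe[0]-fe[1]),a(fe[0]-fe[1]))
r=f([(176,193),(236,183),(268,367),(206,377)],.202);print('caps',r.round(4),a(r[0]-r[3]),a(r[1]-r[2]),r.mean(0))
E
```

```text
[[ 0.6881  0.2652  0.105 ]
 [ 0.7342 -0.0989  0.105 ]
 [ 0.4234 -0.1375  0.105 ]
 [ 0.3771  0.2229  0.105 ]]
len [np.float64(0.367), np.float64(0.3132), np.float64(0.3633), np.float64(0.3138)] ctr [0.5557 0.0629 0.105 ]
local y dir ang 97.22 97.32  x ang 7.74 7.07
wing [[ 0.5693 -0.0424  0.191 ]]
wing ends [[ 0.5622 -0.0097  0.191 ]
 [ 0.5765 -0.0746  0.191 ]] 102.47 0.06643942288841001
jaw [[0.6359 0.0269 0.155 ]
 [0.4813 0.0071 0.155 ]] 0.15585511659361145 7.31
fence [[0.6554 0.2346 0.15  ]
 [0.4101 0.2038 0.15  ]] 0.2472352220973756 7.16
caps [[0.6053 0.1714 0.202 ]
 [0.6119 0.1347 0.202 ]
 [0.4989 0.1134 0.202 ]
 [0.4925 0.1508 0.202 ]] 10.31 10.7 [0.55216909 0.14257348 0.202     ]
```

Shaker yaw is about 7.3°. The knob at (0.569, -0.042) lies on the slot line, and the sizes match. Wing angle is about 102.5° in world, so the knob is at about 0.09 rad. Moving above it.

>>> move_arm --pt "0 0 0 0 0 -0.05 0.0854" --pt "0 0 0 0 0 -0.07 0.0854" --pt "0 0 52.5 -0.424 0.534 -0.07 0.0854" --pt "0 0 52.5 -0.424 0.534 -0.07 0.0854" --pt "0 0 52.5 -0.424 0.534 -0.07 0.0854" --pt "0 0 52.5 -0.424 0.534 -0.07 0.0854" --pt "0 0 52.5 -0.424 0.534 -0.07 0.0854" --pt "0 0 52.5 -0.424 0.534 -0.07 0.0854" --pt "0 0 52.5 -0.424 0.534 -0.07 0.0854" --pt "0 0 52.5 -0.424 0.534 -0.07 0.0854"

```text
clock: 1.1
position: [0.4428, 0.2077, 0.3012]
ee_rot: [0.994, 0.11, -0.0, -0.0]
ft_force: [1.0, 0.6, 0.8]
grip_width: 1.002
```

```bash
cat >> h.py <<'E'
def to(xyz,xang):
    "shift in tool axes and turn to reach xyz, tool x at world angle xang (deg), pointing down"
    o=manip.get_obs();r=R.from_quat(o['ee_rot'])
    x=np.array([np.cos(np.radians(xang)),np.sin(np.radians(xang)),0]);z=np.array([0,0,-1.])
    t=R.from_matrix(np.c_[x,np.cross(z,x),z])
    print('clock',o['clock'],'pos',o['position'].round(4),'xang',np.degrees(np.arctan2(*r.as_matrix()[[1,0],0])).round(2),'F',o['ft_force'].round(1),'M',o['torque'].round(2),'grip',round(float(o['grip_width']),3),'q',o['joint_pos'].round(2))
    print('turn',np.degrees((r.inv()*t).as_rotvec()).round(2),'shift',r.inv().apply(np.array(xyz)-o['position']).round(4))
E
python3 -c "
from h import *
to([.5693,-.0424,.30],12.5)"
```

```text
clock 1.1 pos [0.4428 0.2077 0.3012] xang 12.6 F [1.  0.6 0.8] M [ 0.05 -0.03  0.  ] grip 1.002 q [-0.81 -0.01  0.28  1.71  0.    1.44 -0.31]
turn [-0.02  0.    0.1 ] shift [0.0689 0.2717 0.0011]
```

>>> move_arm --pt "0 0 0 0.069 0.272 0 0.0854" --pt "0 0 0 0.069 0.272 0 0.0854" --pt "0 0 0 0.069 0.272 0 0.0854" --pt "0 0 0 0.069 0.272 0 0.0854" --pt "0 0 0 0.069 0.272 0 0.0854" --pt "0 0 0 0.069 0.272 0 0.0854" --pt "0 0 0 0.069 0.272 0 0.0854" --pt "0 0 0 0.069 0.272 0 0.0854"

```text
clock: 1.9
position: [0.5692, -0.041, 0.3007]
ee_rot: [0.994, 0.109, -0.001, 0.0]
ft_force: [-0.5, 0.5, -0.6]
grip_width: 1.003
```

```bash
python3 -c "
from h import *
to([.5693,-.0424,.30],12.5)
p=cams.camera_params('wrist');im=cams.camera('wrist')[:,:,::-1];cv2.imwrite('pics/w1.png',im)
print(p, proj(p,[[.5693,-.0424,.191],[.5622,-.0097,.191],[.5765,-.0746,.191]]).round(1))
import json;json.dump({k:np.array(v).tolist() for k,v in p.items()},open('w1.json','w'))"
```

```text
clock 1.9 pos [ 0.5692 -0.041   0.3007] xang 12.57 F [-0.5  0.5 -0.6] M [ 0.04 -0.04 -0.01] grip 1.003 q [-0.49  0.19  0.56  1.53 -0.1   1.46  0.3 ]
turn [-0.    0.06  0.07] shift [-0.0002  0.0014  0.0007]
{'fx': 276.3261562908341, 'fy': 276.3261562908341, 'cx': 256.9589558502302, 'cy': 186.8031578995604, 'xyz': array([0.5527285 , 0.03450974, 0.44314307]), 'rotation': array([-0.15173598, -0.0164686 ,  0.10780386,  0.98238654])} [[256.5 185.7]
 [256.7 151. ]
 [256.6 217.5]]
```

View pics/w1.png

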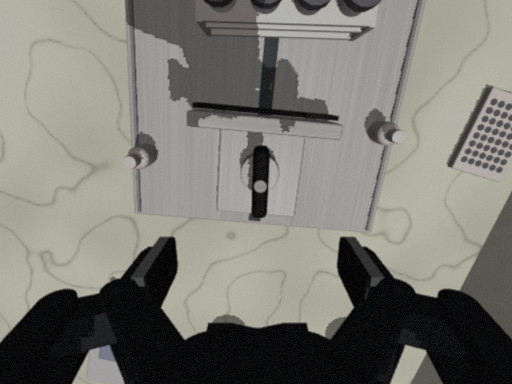

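Wrist view: the black wing runs from (261,147) to (260,217), upright in the picture, so the alignment is good. The rack is above, with the vials clear at the sides (137,156) and (388,132). Refining the wing centre from a mask.

```bash
python3 -c "
from h import *
import json
p=json.load(open('w1.json'))
im=cv2.imread('pics/w1.png');m=(im.max(2)<40).astype(np.uint8);m[:142]=0;m[222:]=0;m[:,:245]=0;m[:,280:]=0
ys,xs=np.where(m);print(xs.min(),xs.max(),ys.min(),ys.max())
for y in range(146,222,6):print(y,np.where(m[y])[0][[0,-1]] if m[y].any() else None)
r=np.float32([np.where(m[y])[0][[0,-1]].mean() for y in range(150,214)])
print(np.polyfit(range(150,214),r,1))
print(onplane(p,[[260.5,ys.min()-.5],[260.5,ys.max()+.5],[260.5,182]],.191).round(4))
q=onplane(p,[[261,150],[260,214]],.191);d=q[0]-q[1];print(np.degrees(np.arctan2(d[1],d[0])))
"
```

```text
252 269 146 217
146 [257 263]
152 [253 268]
158 [253 268]
164 [253 268]
170 [253 267]
176 [253 267]
182 [253 267]
188 [252 253]
194 [253 266]
200 [253 266]
206 [252 265]
212 [252 265]
218 None
[-4.62683150e-02  2.67491449e+02]
[[ 0.5645 -0.004   0.191 ]
 [ 0.5803 -0.0738  0.191 ]
 [ 0.5722 -0.038   0.191 ]]
101.88491293602318
```

>>> move_arm --pt "0 0 1.5 0.0005 0.001 0.04 0.0854" --pt "0 0 1.5 0.0005 0.001 0.08 0.0854" --pt "0 0 1.5 0.0005 0.001 0.11 0.0854" --pt "0 0 1.5 0.0005 0.001 0.13 0.0854" --pt "0 0 1.5 0.0005 0.001 0.1405 0.0854" --pt "0 0 1.5 0.0005 0.001 0.1405 0.0854"

```text
clock: 2.55
position: [0.5692, -0.0401, 0.1598]
ee_rot: [0.995, 0.098, -0.001, -0.0]
ft_force: [0.2, -0.7, 0.5]
grip_width: 1.0
```

```bash
python3 -c "
from h import *
to([.5695,-.040,.16],11)"
```

```text
clock 2.55 pos [ 0.5692 -0.0401  0.1598] xang 11.25 F [ 0.2 -0.7  0.5] M [ 0.06 -0.04 -0.04] grip 1.0 q [-0.47  0.29  0.54  1.73 -0.16  1.18  0.32]
turn [-0.04  0.11  0.25] shift [ 0.0003 -0.0001 -0.0002]
```

>>> move_arm --pt "0 0 0 0 0 0 0.05" --pt "0 0 0 0 0 0 0.03" --pt "0 0 0 0 0 0 0.01" --pt "0 0 0 0 0 0 0.005" --pt "0 0 0 0 0 0 0.005" --pt "0 0 0 0 0 0 0.005" --pt "0 0 0 0 0 0 0.005" --pt "0 0 0 0 0 0 0.005" --grip_force 60

```text
clock: 3.35
position: [0.5717, -0.041, 0.1617]
ee_rot: [0.995, 0.097, 0.002, 0.0]
ft_force: [7.5, 0.0, -1.4]
grip_width: 0.175
```

```bash
python3 -c "
from h import *
to([.5695,-.040,.16],11)"
```

```text
clock 3.35 pos [ 0.5717 -0.041   0.1617] xang 11.17 F [ 7.5  0.  -1.4] M [ 0.2  -1.25 -0.01] grip 0.175 q [-0.47  0.28  0.55  1.72 -0.16  1.17  0.32]
turn [ 0.03 -0.23  0.17] shift [-0.002  -0.0014  0.0017]
```

Gripped; the wing sits 2.5 mm further in x. I take out the side load and start loosening.

>>> move_arm --pt "0 0 0 0.0025 0 0 0.005" --pt "0 0 -5 0.0025 0 0 0.005" --pt "0 0 -10 0.0025 0 0 0.005" --pt "0 0 -16 0.0025 0 0 0.005" --pt "0 0 -22 0.0025 0 0 0.005" --pt "0 0 -28 0.0025 0 0 0.005" --pt "0 0 -34 0.0025 0 0 0.005" --pt "0 0 -40 0.0025 0 0 0.005" --pt "0 0 -40 0.0025 0 0 0.005"

```text
clock: 4.25
position: [0.5712, -0.0415, 0.1615]
ee_rot: [0.901, 0.433, -0.001, -0.001]
ft_force: [-10.3, -0.3, 11.7]
grip_width: 0.178
```

```bash
python3 -c "
from h import *
to([.5717,-.041,.16],91)"
```

```text
clock 4.25 pos [ 0.5712 -0.0415  0.1615] xang 51.32 F [-10.3  -0.3  11.7] M [-0.29  2.17  0.13] grip 0.178 q [-0.38  0.28  0.44  1.71 -0.13  1.18  0.99]
turn [ -0.15   0.04 -39.68] shift [0.0007 0.0001 0.0015]
```

>>> move_arm --pt "0 0 0 -0.0008 -0.001 -0.0015 0.005" --pt "0 0 -6 -0.0008 -0.001 -0.0015 0.005" --pt "0 0 -12 -0.0008 -0.001 -0.0015 0.005" --pt "0 0 -18 -0.0008 -0.001 -0.0015 0.005" --pt "0 0 -24 -0.0008 -0.001 -0.0015 0.005" --pt "0 0 -30 -0.0008 -0.001 -0.0015 0.005" --pt "0 0 -36 -0.0008 -0.001 -0.0015 0.005" --pt "0 0 -36 -0.0008 -0.001 -0.0015 0.005"

```text
clock: 5.05
position: [0.5707, -0.0412, 0.1616]
ee_rot: [0.724, 0.69, -0.001, -0.0]
ft_force: [1.3, -1.7, -6.5]
grip_width: 0.177
```

```bash
python3 -c "
from h import *
to([.5717,-.041,.16],91)"
```

```text
clock 5.05 pos [ 0.5707 -0.0412  0.1616] xang 87.22 F [ 1.3 -1.7 -6.5] M [-0.43 -0.27  0.13] grip 0.177 q [-0.31  0.27  0.36  1.71 -0.1   1.18  1.6 ]
turn [-0.06  0.02 -3.78] shift [0.0003 0.0009 0.0016]
```

Knob at about 1.4 rad, and the clamp should be free. Sliding it along shaker +y (tool x, slightly −y).

>>> move_arm --pt "0 0 0 0.005 -0.0009 0.0006 0.005" --pt "0 0 0 0.0118 -0.0021 0.0006 0.005" --pt "0 0 0 0.0197 -0.0035 0.0006 0.005" --pt "0 0 0 0.0276 -0.0049 0.0006 0.005" --pt "0 0 0 0.0354 -0.0063 0.0006 0.005" --pt "0 0 0 0.0433 -0.0077 0.0006 0.005" --pt "0 0 0 0.0512 -0.0091 0.0006 0.005" --pt "0 0 0 0.0591 -0.0105 0.0006 0.005" --pt "0 0 0 0.0591 -0.0105 0.0006 0.005"

```text
clock: 5.95
position: [0.5628, 0.021, 0.1615]
ee_rot: [0.724, 0.69, -0.0, -0.001]
ft_force: [-6.0, 0.7, -0.4]
grip_width: 0.174
```

```bash
python3 -c "
from h import *
to([.5717,-.041,.16],87.2)
p=cams.camera_params('top');im=cams.camera('top')[:,:,::-1];cv2.imwrite('pics/top1.png',cv2.resize(im[140:260,170:310],None,fx=5,fy=5,interpolation=cv2.INTER_CUBIC))"
```

```text
clock 5.95 pos [0.5628 0.021  0.1615] xang 87.26 F [-6.   0.7 -0.4] M [-0.22  1.21 -0.16] grip 0.174 q [-0.39  0.25  0.32  1.73 -0.09  1.17  1.47]
turn [-0.09 -0.07  0.06] shift [-0.0615  0.0119  0.0014]
```

View pics/top1.png

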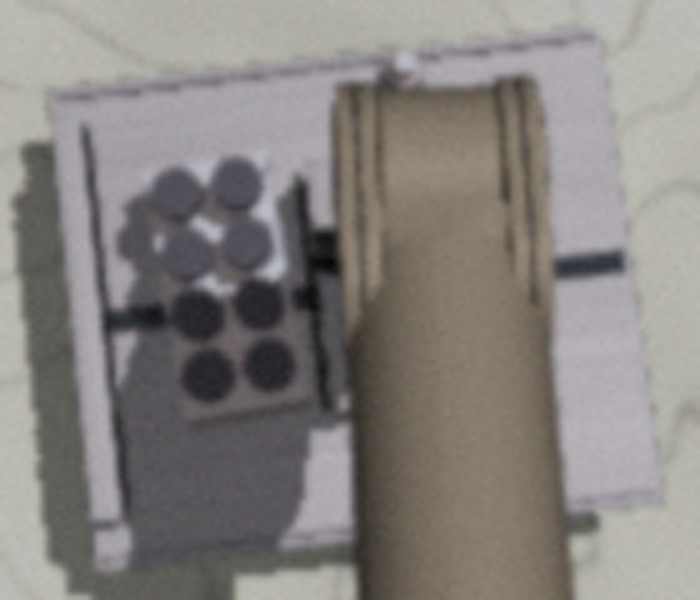

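The clamp slides freely. The dark pad line at (300–330, 180–410) is roughly 10 mm short of the rack's corner (310,400), and the vial at (403,65) is untouched. Continuing slowly.

>>> move_arm --pt "0 0 0 0.004 -0.0017 0 0.005" --pt "0 0 0 0.0079 -0.0024 0 0.005" --pt "0 0 0 0.0118 -0.0031 0 0.005" --pt "0 0 0 0.0157 -0.0038 0 0.005" --pt "0 0 0 0.0197 -0.0045 0 0.005" --pt "0 0 0 0.0236 -0.0052 0 0.005" --pt "0 0 0 0.0276 -0.0059 0 0.005" --pt "0 0 0 0.0315 -0.0066 0 0.005" --pt "0 0 0 0.0354 -0.0073 0 0.005" --pt "0 0 0 0.0394 -0.008 0 0.005"

```text
clock: 7.0
position: [0.5579, 0.0581, 0.1616]
ee_rot: [0.725, 0.689, 0.0, 0.0]
ft_force: [3.9, -5.3, -7.6]
grip_width: 0.179
```

```bash
python3 -c "
from h import *
to([.5717,-.041,.16],87.2)
p=cams.camera_params('top');im=cams.camera('top')[:,:,::-1];cv2.imwrite('pics/top2.png',cv2.resize(im[150:240,170:270],None,fx=6,fy=6,interpolation=cv2.INTER_CUBIC))"
```

```text
clock 7.0 pos [0.5579 0.0581 0.1616] xang 87.11 F [ 3.9 -5.3 -7.6] M [-1.23 -0.78  0.07] grip 0.179 q [-0.44  0.24  0.3   1.74 -0.08  1.17  1.4 ]
turn [ 0.04  0.04 -0.09] shift [-0.0983  0.0188  0.0017]
```

View pics/top2.png

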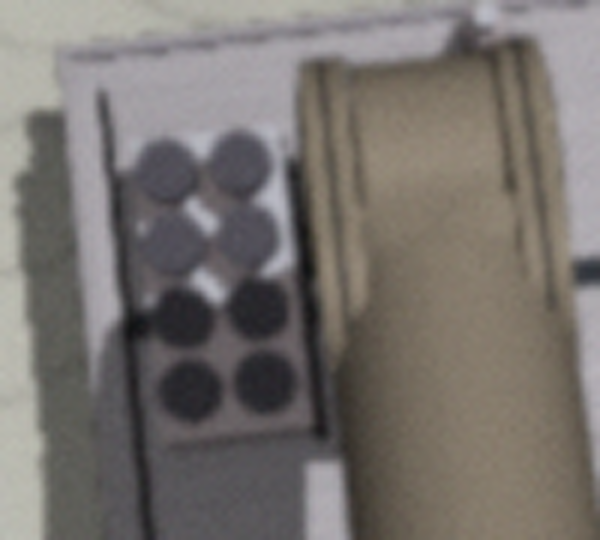

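The jaw is on the rack (5 N), which is now square: cap rows and fence line are both about 5.8° in the picture. Gap to the fence is about 8–10 mm. Creeping on.

>>> move_arm --pt "0 0 0 0.002 0.0002 -0.0005 0.005" --pt "0 0 0 0.004 -0.0002 -0.0005 0.005" --pt "0 0 0 0.006 -0.0005 -0.0005 0.005" --pt "0 0 0 0.008 -0.0009 -0.0005 0.005" --pt "0 0 0 0.008 -0.0009 -0.0005 0.005"

```text
clock: 7.55
position: [0.5568, 0.0664, 0.1616]
ee_rot: [0.725, 0.689, -0.0, -0.0]
ft_force: [3.1, -2.4, -10.6]
grip_width: 0.18
```

>>> move_arm --pt "0 0 0 0.001 -0.0002 0 0.005" --pt "0 0 0 0.002 -0.0004 0 0.005" --pt "0 0 0 0.003 -0.0005 0 0.005" --pt "0 0 0 0.003 -0.0005 0 0.005"

```text
clock: 7.95
position: [0.5564, 0.0693, 0.1617]
ee_rot: [0.725, 0.689, -0.0, -0.0]
ft_force: [3.3, -2.7, -13.3]
grip_width: 0.175
```

>>> move_arm --pt "0 0 0 0.001 0.0004 0.0012 0.005" --pt "0 0 0 0.002 0.0002 0.0012 0.005" --pt "0 0 0 0.003 0 0.0012 0.005" --pt "0 0 0 0.003 0 0.0012 0.005"

```text
clock: 8.35
position: [0.5562, 0.0719, 0.1616]
ee_rot: [0.725, 0.689, -0.001, -0.0]
ft_force: [-4.7, -5.6, -1.6]
grip_width: 0.177
```

>>> move_arm --pt "0 0 0 0.001 -0.0002 0 0.005" --pt "0 0 0 0.002 -0.0004 0 0.005" --pt "0 0 0 0.002 -0.0004 0 0.005"

```text
clock: 8.65
position: [0.5561, 0.0729, 0.1616]
ee_rot: [0.725, 0.689, -0.001, 0.0]
ft_force: [-4.3, -8.7, -1.2]
grip_width: 0.179
```

>>> move_arm --pt "0 0 0 0.001 -0.0002 0 0.005" --pt "0 0 0 0.002 -0.0004 0 0.005" --pt "0 0 0 0.002 -0.0004 0 0.005"

```text
clock: 8.95
position: [0.556, 0.0735, 0.1616]
ee_rot: [0.725, 0.688, -0.001, 0.001]
ft_force: [-2.9, -12.4, -0.4]
grip_width: 0.18
```

>>> move_arm --pt "0 0 0 0.001 -0.0002 0 0.005" --pt "0 0 0 0.002 -0.0008 0 0.005" --pt "0 0 0 0.002 -0.0008 0 0.005" --pt "0 0 0 0.002 -0.0008 0 0.005"

```text
clock: 9.35
position: [0.5558, 0.0741, 0.1616]
ee_rot: [0.726, 0.688, -0.001, 0.002]
ft_force: [0.5, -16.1, -2.9]
grip_width: 0.176
```

```bash
python3 -c "
from h import *
to([.5717,-.041,.16],11.2)
p=cams.camera_params('top');im=cams.camera('top')[:,:,::-1];cv2.imwrite('pics/top3.png',cv2.resize(im[150:240,170:270],None,fx=6,fy=6,interpolation=cv2.INTER_CUBIC))"
```

```text
clock 9.35 pos [0.5558 0.0741 0.1616] xang 86.92 F [  0.5 -16.1  -2.9] M [-3.67 -0.01  0.05] grip 0.176 q [-0.47  0.24  0.29  1.74 -0.07  1.17  1.36]
turn [ 0.18  0.19 75.72] shift [-0.1141  0.022   0.0021]
```

View pics/top3.png

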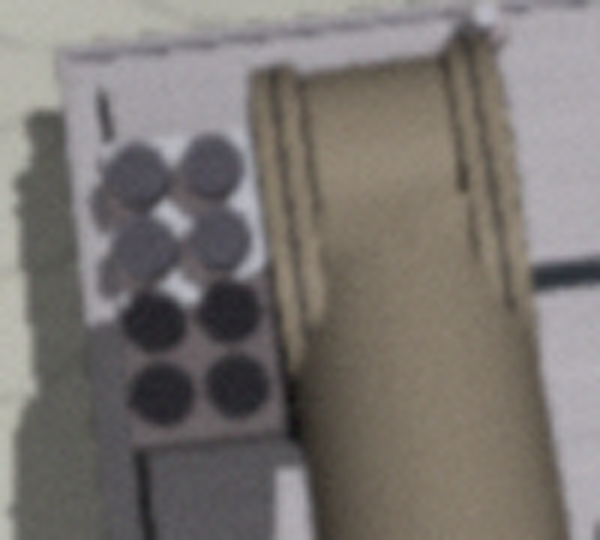

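The rack lies against the fence and square, with the press at 16 N. Now tightening with the push held.

>>> move_arm --pt "0 0 5 0 0 0 0.005" --pt "0 0 11 0 0 0 0.005" --pt "0 0 17 0 0 0 0.005" --pt "0 0 22 0 0 0 0.005" --pt "0 0 22 0 0 0 0.005"

```text
clock: 9.9
position: [0.5559, 0.0744, 0.1616]
ee_rot: [0.845, 0.535, -0.001, 0.002]
ft_force: [1.8, -16.6, -3.7]
grip_width: 0.174
```

>>> move_arm --pt "0 0 5 0 0 0 0.005" --pt "0 0 11 0 0 0 0.005" --pt "0 0 17 0 0 0 0.005" --pt "0 0 23 0 0 0 0.005" --pt "0 0 29 0 0 0 0.005" --pt "0 0 29 0 0 0 0.005"

```text
clock: 10.5
position: [0.5562, 0.0749, 0.1616]
ee_rot: [0.952, 0.307, 0.0, 0.002]
ft_force: [3.1, -14.7, -4.7]
grip_width: 0.172
```

```bash
python3 -c "
from h import *
to([.5558,.0744,.1616],7.3)"
```

```text
clock 10.5 pos [0.5562 0.0749 0.1616] xang 35.73 F [  3.1 -14.7  -4.7] M [-3.15 -0.41 -0.09] grip 0.172 q [-0.56  0.25  0.4   1.74 -0.1   1.17  0.49]
turn [2.000e-01 1.000e-02 2.843e+01] shift [-0.0007  0.0002  0.    ]
```

>>> move_arm --pt "0 0 5 0 0 0 0.005" --pt "0 0 10 0 0 0 0.005" --pt "0 0 15 0 0 0 0.005" --pt "0 0 20 0 0 0 0.005" --pt "0 0 24 0 0 0 0.005" --pt "0 0 28 0 0 0 0.005" --pt "0 0 28 0 0 0 0.005"

```text
clock: 11.2
position: [0.5567, 0.0752, 0.1617]
ee_rot: [0.998, 0.068, 0.001, 0.002]
ft_force: [6.2, -13.7, -6.3]
grip_width: 0.172
```

```bash
python3 -c "
from h import *
to([.5558,.0744,.1616],7.3)"
```

```text
clock 11.2 pos [0.5567 0.0752 0.1617] xang 7.82 F [  6.2 -13.7  -6.3] M [-2.81 -1.   -0.04] grip 0.172 q [-0.61  0.25  0.46  1.75 -0.12  1.17  0.02]
turn [ 0.19 -0.11  0.52] shift [-0.001   0.0006  0.0001]
```

>>> move_arm --pt "0 0 2 0 0 0 0.005" --pt "0 0 4 0 0 0 0.005" --pt "0 0 6 0 0 0 0.005" --pt "0 0 6 0 0 0 0.005"

```text
clock: 11.6
position: [0.5568, 0.0757, 0.1618]
ee_rot: [1.0, 0.018, 0.001, 0.002]
ft_force: [6.2, -13.9, -6.7]
grip_width: 0.182
```

```bash
python3 -c "
from h import *
to([.5558,.0744,.1616],7.3)"
```

```text
clock 11.6 pos [0.5568 0.0757 0.1618] xang 2.06 F [  6.2 -13.9  -6.7] M [-2.62 -1.08  1.63] grip 0.182 q [-0.62  0.25  0.47  1.75 -0.12  1.17 -0.08]
turn [ 0.19 -0.14 -5.24] shift [-0.001   0.0013  0.0002]
```

Moment rises to 1.6 N m with the wing at shaker y, so the knob is on its hard stop. Backing off the wind-up and the push, then checking before release.

>>> move_arm --pt "0 0 -2 0 0 0 0.005" --pt "0 0 -4 0 0 0 0.005" --pt "0 0 -4 0.001 0.002 0.001 0.005" --pt "0 0 -4 0.0015 0.0045 0.0015 0.005" --pt "0 0 -4 0.0015 0.0045 0.0015 0.005"

```text
clock: 12.1
position: [0.557, 0.0757, 0.1615]
ee_rot: [0.999, 0.054, -0.0, -0.002]
ft_force: [-8.8, -0.3, 10.2]
grip_width: 0.176
```

```bash
python3 -c "
from h import *
to([.5558,.0744,.1616],7.3)"
```

```text
clock 12.1 pos [0.557  0.0757 0.1615] xang 6.23 F [-8.8 -0.3 10.2] M [-0.01  1.99  0.37] grip 0.176 q [-0.61  0.25  0.46  1.74 -0.13  1.17 -0.  ]
turn [-0.19 -0.01 -1.07] shift [-0.0013  0.0012 -0.0001]
```

The clamp holds with no push. Releasing and lifting.

>>> move_arm --pt "0 0 0 -0.0009 0 -0.0009 0.005" --pt "0 0 0 -0.0009 0 -0.0009 0.02" --pt "0 0 0 -0.0009 0 -0.0009 0.04" --pt "0 0 0 -0.0009 0 -0.0009 0.06" --pt "0 0 0 -0.0009 0 -0.0009 0.06" --pt "0 0 0 -0.0009 0 -0.03 0.06" --pt "0 0 0 -0.0009 0 -0.07 0.06" --pt "0 0 0 -0.0009 0 -0.11 0.06" --pt "0 0 0 -0.0009 0.04 -0.15 0.06" --pt "0 0 0 -0.0009 0.08 -0.17 0.06"

```text
clock: 13.1
position: [0.5653, -0.0036, 0.3317]
ee_rot: [0.998, 0.056, 0.001, -0.001]
ft_force: [2.3, -0.7, -0.1]
grip_width: 0.7
```

```bash
python3 -c "
from h import *
to([.5558,.0744,.1616],7.3)
p=cams.camera_params('wrist');im=cams.camera('wrist')[:,:,::-1];cv2.imwrite('pics/w2.png',im)
import json;json.dump({k:np.array(v).tolist() for k,v in p.items()},open('w2.json','w'))"
```

```text
clock 13.1 pos [ 0.5653 -0.0036  0.3317] xang 6.39 F [ 2.3 -0.7 -0.1] M [-0.03 -0.06 -0.03] grip 0.7 q [-0.54  0.17  0.54  1.48 -0.09  1.51  0.11]
turn [-0.05 -0.16 -0.91] shift [-0.0013 -0.0784  0.1702]
```

View pics/w2.png

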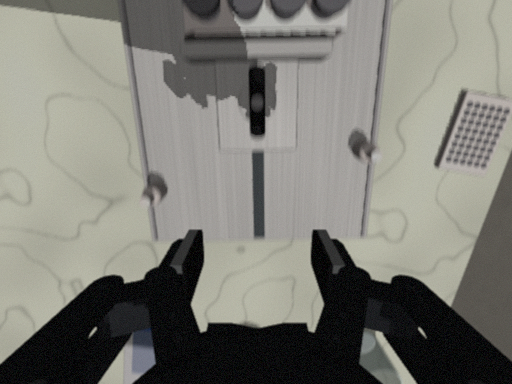

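The wing at (257,102) is in line with the slot (258,190), so the knob is tight. The jaw is closed on the rack, and the vials at (153,190) and (365,148) are standing. I'll clear the arm for one last check from above.

>>> move_arm --pt "0 0 0 0 0.05 0 0.06" --pt "0 0 0 0 0.1 0 0.06" --pt "0 0 0 0 0.15 0 0.06" --pt "0 0 0 0 0.2 0 0.06" --pt "0 0 0 0 0.25 0 0.06" --pt "0 0 0 0 0.25 0 0.06"

```text
clock: 13.75
position: [0.5891, -0.2616, 0.328]
ee_rot: [0.999, 0.048, -0.001, 0.002]
ft_force: [-0.8, 0.0, 0.0]
grip_width: 0.701
```

```bash
python3 -c "
from h import *
import json
p=json.load(open('w2.json'));im=cv2.imread('pics/w2.png');m=(im.max(2)<40).astype(np.uint8);m[:64]=0;m[140:]=0;m[:,:245]=0;m[:,272:]=0
rows=[y for y in range(72,132)];r=[np.where(m[y])[0][[0,-1]].mean() for y in rows];f=np.polyfit(rows,r,1)
q=onplane(p,[[np.polyval(f,72),72],[np.polyval(f,131),131]],.191);d=q[0]-q[1];print('wing ang',np.degrees(np.arctan2(d[1],d[0])))
s=onplane(p,[[258,155],[258.5,235]],.105);d=s[0]-s[1];print('slot ang~',np.degrees(np.arctan2(d[1],d[0])))
im=cams.camera('top')[:,:,::-1];cv2.imwrite('pics/top4.png',cv2.resize(im[140:260,170:310],None,fx=5,fy=5,interpolation=cv2.INTER_CUBIC))"
```

```text
wing ang 97.40435231077134
slot ang~ 96.77295755759577
```

View pics/top4.png

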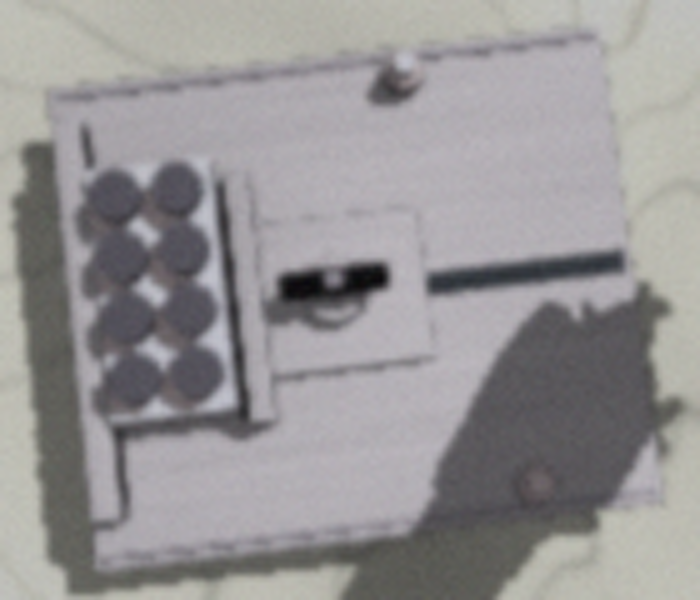

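From above, the rack is flush and square between the fence and the jaw, and both vials are where they were (403,70) and (535,483). The wing is at 97.4°, against a shaker y of 97.3°. Handing in.

```bash
python3 -c "
from workcell import manip
print(manip.hand_in())"
```

```text
the job is handed in; nothing more can be done
None
```

The rack is secured and the job is handed in at about 14 s of the 64 s allowed; no verdict was reported.

- **What I did:** I loosened the knob to about 1.4 rad and slid the clamp about 115 mm, which squared the rack and pushed it home on the fence. I pressed with 16 N before starting to tighten. The push stayed between about 14 and 17 N while I turned the knob to its hard stop, where the turning moment rose to 1.6 N m. Then I took off the push, let go and moved clear.
- **Last checks:**
  - The wing measures 97.4° against a shaker y direction of about 97.3°, so the knob reads fully tight. A rougher reading from the slot edge gave 96.8°.
  - The clamp did not move when I took the push off.
  - The top view shows the rack square between jaw and fence, with both vials where they stood.
- **Not measured:** I judged the final contact with the fence from force and the pictures, and did not measure the pad's squeeze in millimetres.

No check failed. The wing was about 2.5 mm off my first estimate, which gave side loads of up to about 10 N while gripping and loosening; I corrected for that.

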